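Load and set the aerosol charging stand

ROBOT

A 6-joint arm with a two-finger parallel gripper is mounted at the origin on a cart in front of the work surface, level with it; the furniture and walls round the work are solid. World frame = base frame: x ahead of the robot, y to its left, z up, the work surface at z = 0. Lengths are in m, angles in rad, forces in N, time in s.
With the tool pointing down it reaches from about 0.35 to 0.775 m from the base axis. Payload 5.5 kg.
Tool frame: the origin (TCP) lies midway between the tips of the shut fingers; the grasp point (between the pads) lies grasp_offset behind it (grasp_offset is the distance from the TCP to the grasp point, in m); z points along the fingers, y is the line along which they close (so a half turn about z gives the same grasp; the last joint's range is limited). The gripper opens to 85 mm and grips with 20 to 120 N. Pads are 22 mm wide; open, the fingers measure 114 mm over their backs; the gripper's body (76 mm by 85 mm) begins 54 mm behind the grasp point. The pads swing forward as they close: fully open they stand 13 mm farther back than shut.
Start: joints at [-1.295, 0.313, 0.046, 1.304, 0, 1.431], TCP at [0.232, -0.526, 0.231] pointing down, gripper open.
Joint ranges: [-2.76, 2.76], [-0.86, 1.69], [-1.03, 1.26], [-2.2, 2.34], [-1.47, 1.5], [-3.14, 3.14]. Speed limits (rad/s): [2.57, 2.57, 3.14, 3.14, 3.14, 3.14].

INTERFACE

Orientations are given as a unit quaternion [w, x, y, z].
In Python, from workcell import * gives the robot as it stands.
- The arm moves only by the tool step_arm, never from a script. Its argument "deltas" is a list of rows, each a list of 7 numbers: the shift along the world's x, y, z in mm, then the turn, a rotation vector about the world's x, y, z in degrees, then the gripper's target within -1 to 1 (fully open at 1, half-way at 0, shut at -1). A call has 1 to 5 rows; each row shifts and turns the commanded pose from where the row before left it; what a row does not reach is not made up. A row lasts 1/10 s, in which the tool goes at most 50 mm and 8.59 degrees, less where a joint would pass 70% of its speed; a pose out of reach is approached as far as the arm can. A call is refused whole if a number of a shift passes 50 or a number of a turn 8.59, either way. A call with a gripper value outside its range is refused whole. The fingers move at their own pace and stop on an object; "newtons" is the grip in N (left out, the last holds). Time passes only in rows, so rows that do not move let the fingers close. It gives the time, the measured TCP pose, the force, the opening and the grip force at its end, in the units of the state.
- get_state(): the state, without advancing time (a new reading comes with each control period).
- read_camera(name): name is "scene" or "top" or "wrist"; returns a dict with "image" (420x560x3 uint8, red, green, blue), "z_map" (420x560 float32, m along the optical axis (not along the pixel's ray), 0 where there is no reading), "K" (3x3 intrinsics, pixels), "world_from_camera" (4x4, takes a point from camera to world coordinates). Camera axes: x right, y down, z forward; pixel columns grow to the right and rows downward; lengths in m; the calibration is good to about 2 mm. The wrist camera is an equidistant fisheye: a pixel r from the principal point sees the ray r / f radians off the axis. A picture is of the moment at which its call begins.
- hand_in(): hands the job in; it is judged then, once.
The state is a dict: "clock": time; "joint_pos": joint angles; "qvel": joint speeds; "tau": joint torques, N m; "tcp_pos": TCP position; "orientation": TCP orientation; "wrist_force": force on the tool from outside, world axes, zero at the start; "ft_torque": the same for the moment, N m; "finger_gap": finger opening in m; "grip_force": force on a finger pad.
Only numpy, scipy, OpenCV 4.12 (cv2) and the standard library are available. Lean on these libraries where they do the work, as an engineer would, in place of code of your own. Each camera call takes 0.05 s, during which the arm holds its last target. There are 200 camera calls.

TASK

Get the aerosol charging stand ready to refill a can: slide the white spray can with the orange cap, standing upright, fully back into the open nest under the blue filling head. Turn the black regulator knob until its white pointer lines up with the red tab on the dial ring, then slide the yellow guard fully over the knob so that the setting cannot be knocked. Do not topple the can or knock the other things about.

Things in the scene. Friction and masses are not known exactly. Their poses are not given: they have to be found in the camera images.
- spray_can: the can to load: white spray can, orange band and orange cap, standing on the bare trolley top. Cylinder 66 mm in diameter (straight wall to 150 mm), 206 mm tall, 0.34 to 0.53 kg; origin at the centre of its underside, z up its axis. It slides under a push of 3 to 9 N; pushed higher than about 30 mm above the trolley top it is liable to topple
- charging_stand: fixed charging stand: blue foot, aluminium column (its y 80 to 120 mm), overhanging blue filling head, open nest, grey regulator block. Origin on the trolley top at the centre of the nest's round. Its +y runs from the nest's mouth to the column (the way the can goes in); its -x points to the regulator block (x -196 to -114, y -70 to 100, top 50 mm up), roughly towards the robot
- nest (a point): where the centre of the can's underside stands when fully home: on the trolley top, 1.5 mm past the stand's origin along its +y (axes as the stand). The nest has no floor, a half-round back and two cheeks: walls 40 mm high, 11 mm thick, 70 mm apart back to front as far as the stand's y = -15 mm, then flared to about 100 mm at the mouth at y = -42 mm
- nozzle (a point): lower end of the filling nozzle, 221 mm over the nest's centre, so only some 15 mm is free above the can. The head over it is 64 mm wide in the stand's x, from y = -25 to 125 mm, 240 to 310 mm up; a gauge on it reaches to x = -62 mm. Axes as the stand
- knob_axis (a point): on the vertical turning axis of the black regulator knob, at the height to grip, 68 mm above the trolley top; in the stand's frame at x = -155, y = 60 mm. Axes as the stand's
- pointer_tip (a point): outer end of the white pointer line on the black knob, 24.5 mm from its axis, 58 mm above the trolley top; point x points outward along the pointer. The knob is a round 42 mm skirt with a grip bar along the pointer direction, centred on the axis: 38 mm long, 12 mm thick, 57 to 81 mm above the trolley top. Fingers close across the bar
- regulator_knob (a joint): angle of the regulator knob in rad, growing clockwise seen from above; range 0 to 2.4, starts at 0 to 0.4; it stays where it is left (friction about 0.05 N m)
- tab_tip (a point): inner end of the red tab on the aluminium set ring round the knob, 24.5 mm from the knob's axis, 58 mm above the trolley top; point x points outward. The ring is fixed, 62 mm in diameter; its tab reaches 59 mm above the trolley top. The tab lies 0.4 to 1.5 rad clockwise of the starting pointer
- knob_guard (a joint): travel of the yellow guard in m along the stand's +y: 0 parked, 0.090 at its stop, fully over the knob; starts at 0 to 0.010; slides with about 2 N and stays where left. A hood 78 mm wide (across), 72 mm long, clear roof, open at the end towards the knob; its top is 89 mm above the trolley top
- guard_push (a point): middle of the outer face of the guard's closed rear end (away from the knob), 68 mm above the trolley top; the face is 76 mm wide, from 51 to 89 mm up, and looks along the stand's -y: push it towards the stand's +y
- lube_can: a bystander: slim white-and-green spray can with a black cap, 56 mm in diameter, 185 mm tall, standing; origin at the centre of its underside
- paste_tin: a bystander: round white-and-green tin, 70 mm in diameter, 58 mm tall; origin at the centre of its underside
- green_mug: a bystander: green mug, about 82 mm in diameter with a handle, 94 mm tall; origin on its underside
- tape_measure: a bystander: yellow tape measure, 37 x 85 x 66 mm; origin on its underside
- pliers: a bystander: red-handled pliers lying flat, 168 mm long, 16 mm high; origin at mid-length on the underside
- spanner: a bystander: steel spanner lying flat, 237 mm long, 8 mm high; origin at mid-length on the underside
- screwdriver: a bystander: red-handled screwdriver lying, 210 mm long, 29 mm thick; origin at mid-length on the underside

How it is judged:
By the outcome, as a careful person would: the job done as asked, in the order asked, and still so for the second after the job is handed in, with the robot touching nothing.
It also fails if it takes over 67 s, if anything falls off the work surface, if the arm or the gripper's body presses on something with over 40 N, if the wrist force passes 120 N, or if a joint passes its speed limit or range.

## Working session

There is one attempt and no reset: what is moved stays moved. The work goes in short steps, Python scripts to look and compute and a tool call to move; the robot and the scene stay as the last step left them, time stands still between calls to the robot, and variables do not carry over. Pictures are saved under pics/ and viewed, at most 14 in all, crops included, and the job is handed in when it is done.

Besides the shell and the picture viewer there is one more tool, called after "Call:" as name(argument=value, ...) on one line, values as JSON. step_arm: Moves the arm, as the interface text tells. Its arguments: {"type":"object","properties":{"deltas":{"type":"array","items":{"type":"array","items":{"type":"number"}}},"newtons":{"type":"number"}},"required":["deltas"]}

```bash
mkdir -p pics
cat > h.py <<'E'
from workcell import *
import numpy as np, cv2
def cam(n,f=None):
    r=read_camera(n)
    if f: cv2.imwrite('pics/'+f,cv2.cvtColor(r['image'],cv2.COLOR_RGB2BGR))
    return r
def plane(r,u,v,z):
    K=r['K'];T=r['world_from_camera']
    d=T[:3,:3]@np.array([(u-K[0,2])/K[0,0],(v-K[1,2])/K[1,1],1]);o=T[:3,3]
    return o+d*(z-o[2])/d[2]
E
python3 - <<'E'
from h import *
for n in ['scene','top']:
    r=cam(n,n+'.png'); np.savez(n+'.npz',**r); print(n,r['K'].round(1).tolist(),r['world_from_camera'].round(3).tolist())
s=get_state();print(s)
try: print(grasp_offset)
except Exception as e: print(e)
E
```

```text
scene [[528.2, 0.0, 279.2], [0.0, 528.2, 203.7], [0.0, 0.0, 1.0]] [[-0.791, -0.389, 0.472, -0.009], [-0.611, 0.511, -0.605, 0.711], [-0.006, -0.767, -0.642, 0.922], [0.0, 0.0, 0.0, 1.0]]
top [[445.4, 0.0, 276.1], [0.0, 445.4, 214.9], [0.0, 0.0, 1.0]] [[-0.023, -0.995, 0.095, 0.422], [-0.996, 0.03, 0.079, -0.104], [-0.081, -0.093, -0.992, 1.304], [0.0, 0.0, 0.0, 1.0]]
{'clock': 0.1, 'joint_pos': array([-1.29459400e+00,  3.13939923e-01,  4.50967405e-02,  1.30360636e+00,
        2.01496496e-05,  1.43120178e+00]), 'qvel': array([-0.00156408, -0.00193374,  0.00393536,  0.00102363,  0.00015666,
        0.00087176]), 'tau': array([ 1.58992785e-03, -4.81727958e+01,  2.99242383e+01,  1.27945683e-02,
       -1.42125059e-04, -7.33639581e-06]), 'tcp_pos': array([ 0.2321278 , -0.52556509,  0.23049142]), 'orientation': array([-8.25365622e-04,  9.78466514e-01,  2.06403969e-01, -4.63651509e-05]), 'wrist_force': array([0.05618481, 0.51954847, 0.26423339]), 'ft_torque': array([0.04963198, 0.03041552, 0.01308527]), 'grip_force': 0.0, 'finger_gap': 0.08546172881802565}
0.0187
```

View pics/scene.png

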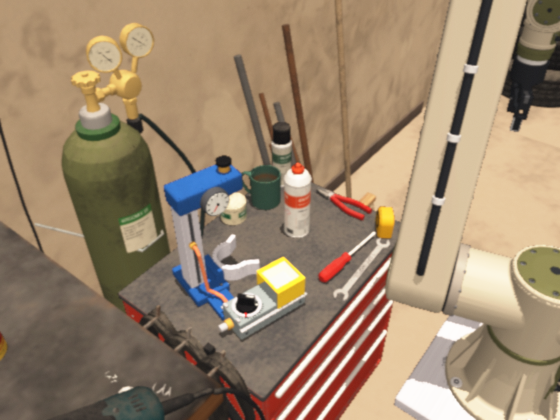

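View pics/top.png

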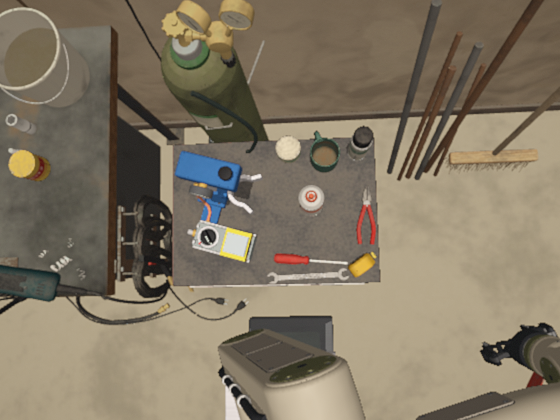

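The scene view shows the can at (297,205), the stand at (205,240), the knob at (246,302) and the guard at (282,282). In the top view the can is at (311,198), the knob at (208,237), the guard at (237,244) and the nest at about (243,190), with stand +y pointing image-left. I'll zoom in next.

Run:
```python
import cv2,numpy as np
a=cv2.imread('pics/top.png')[145:275,165:335];b=cv2.imread('pics/scene.png')[155:345,160:330]
a=cv2.resize(a,None,fx=4.6,fy=4.6,interpolation=cv2.INTER_CUBIC);cv2.imwrite('pics/ct.png',a)
from h import plane
r=np.load('top.npz');hsv=cv2.cvtColor(r['image'],cv2.COLOR_RGB2HSV)
def m(lo,hi,box):
    k=cv2.inRange(hsv,lo,hi);z=np.zeros_like(k);u0,v0,u1,v1=box;z[v0:v1,u0:u1]=k[v0:v1,u0:u1];return z
for nm,lo,hi,box,z in [('yellow',(22,120,100),(34,255,255),(180,210,270,280),.089),('black',(0,0,0),(180,255,45),(196,225,222,250),.058),('orange',(3,120,100),(16,255,255),(295,180,330,215),.19),('red',(0,150,90),(4,255,255),(190,215,225,255),.058)]:
    k=m(lo,hi,box);ys,xs=np.nonzero(k);
    if len(xs)==0: print(nm,0);continue
    P=np.array([plane(r,u,v,z) for u,v in zip(xs,ys)])
    rect=cv2.minAreaRect((P[:,:2]*1000).astype(np.float32))
    print(nm,len(xs),xs.mean(),ys.mean(),P.mean(0).round(4),rect)
```

```text
yellow 291 236.57388316151201 244.38144329896906 [0.4603 0.1039 0.089 ] ((461.140869140625, 106.18130493164062), (74.23994445800781, 80.31294250488281), 73.82562255859375)
black 53 207.96226415094338 235.18867924528303 [0.4894 0.191  0.058 ] ((488.76953125, 188.87692260742188), (37.36006546020508, 33.221038818359375), 26.315414428710938)
orange 57 310.96491228070175 198.0 [ 0.5687 -0.104   0.19  ] ((560.947265625, -104.6021728515625), (51.33479690551758, 25.501739501953125), 1.9838179349899292)
red 0
```

View pics/ct.png

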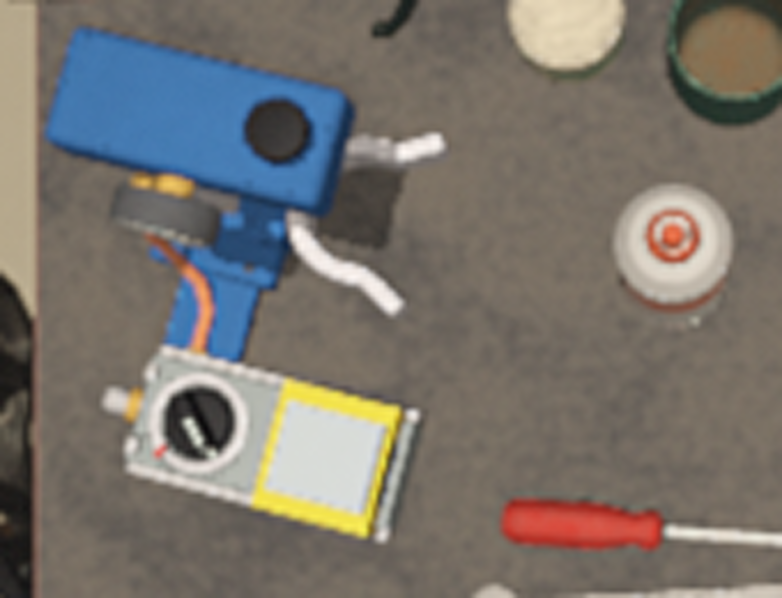

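Pointer ends around crop (212,455), the red tab is at (160,452) and the knob centre at (199,423), so roughly 1.1–1.3 rad clockwise is needed. Next, the stand pose from the depth and edges.

```bash
cat >> h.py <<'E'
def cloud(r):
    z=r['z_map'].astype(float);v,u=np.indices(z.shape);K=r['K'];T=r['world_from_camera']
    p=np.stack([(u-K[0,2])/K[0,0]*z,(v-K[1,2])/K[1,1]*z,z],-1)@T[:3,:3].T+T[:3,3]
    p[z==0]=np.nan;return p
E
python3 - <<'E'
from h import *
def circ(x,y):
    A=np.c_[2*x,2*y,np.ones_like(x)];s=np.linalg.lstsq(A,x*x+y*y,rcond=None)[0];return s[:2],np.sqrt(s[2]+s[0]**2+s[1]**2)
for n in ['top','scene']:
    r=np.load(n+'.npz');P=cloud(r);hsv=cv2.cvtColor(r['image'],cv2.COLOR_RGB2HSV);im=r['image'].astype(int)
    X,Y,Z=P[...,0],P[...,1],P[...,2]
    reg=(X>.35)&(X<.85)&(Y>-.3)&(Y<.35)
    def rec(nm,m):
        q=P[m];
        if len(q)<10: print(n,nm,len(q));return
        print(n,nm,len(q),np.nanmedian(q,0).round(4),cv2.minAreaRect((q[:,:2]*1000).astype(np.float32)))
    H=hsv[...,0];S=hsv[...,1];V=hsv[...,2]
    rec('blue top',reg&(H>100)&(H<125)&(S>120)&(abs(Z-.31)<.01))
    rec('yel top',reg&(H>20)&(H<36)&(S>110)&(abs(Z-.089)<.008)&(Y>0.02))
    rec('guard top all',reg&(abs(Z-.089)<.006)&(Y>0.03)&(Y<.17)&(X<.53))
    rec('block',reg&(abs(Z-.05)<.006)&(Y>.02)&(Y<.26)&(X<.55))
    rec('can cap',reg&(Z>.15)&(Z<.215)&(X>.48)&(X<.68)&(Y<-.04)&(Y>-.2))
    m=reg&(Z>.03)&(Z<.145)&(X>.48)&(X<.66)&(Y<-.04)&(Y>-.18)
    print('canwall',m.sum(),circ(X[m],Y[m]))
    rec('nest top',reg&(abs(Z-.04)<.006)&(X>.54)&(Y>.0)&(Y<.2)&(V>120)&(S<60))
E
```

```text
top blue top 21 [0.6283 0.0832 0.3097] ((622.5330810546875, 87.755615234375), (31.568035125732422, 24.51519012451172), 50.17201232910156)
top yel top 266 [0.4688 0.1026 0.0889] ((462.5683288574219, 106.50382995605469), (73.33291625976562, 77.9598159790039), 73.58463287353516)
top guard top all 725 [0.4622 0.1077 0.0888] ((462.5683288574219, 106.50382995605469), (73.33291625976562, 77.9598159790039), 73.58463287353516)
top block 581 [0.4797 0.1751 0.0509] ((474.71636962890625, 148.38180541992188), (170.21047973632812, 70.29441833496094), 74.01840209960938)
top can cap 511 [ 0.5714 -0.1047  0.1807] ((573.7904663085938, -105.36466979980469), (64.03987884521484, 62.79387664794922), 88.44760131835938)
canwall 88 (array([ 0.57478688, -0.10484599]), np.float64(0.0319189056942193))
top nest top 213 [0.6081 0.0905 0.0394] ((695.027587890625, 105.55561828613281), (289.2144775390625, 110.95402526855469), 15.803398132324219)
scene blue top 2
scene yel top 418 [0.4382 0.1126 0.0888] ((459.3241882324219, 108.67123413085938), (73.86997985839844, 83.56551361083984), 74.46073150634766)
scene guard top all 986 [0.4573 0.1106 0.0887] ((459.3241882324219, 108.67123413085938), (73.86997985839844, 83.56551361083984), 74.46073150634766)
scene block 1195 [0.4687 0.1679 0.0504] ((472.3568420410156, 150.66375732421875), (172.13031005859375, 81.17555236816406), 71.65705108642578)
scene can cap 579 [ 0.5611 -0.0893  0.1767] ((566.7261962890625, -95.64639282226562), (64.38959503173828, 51.233943939208984), 30.301549911499023)
canwall 913 (array([ 0.57048575, -0.10255598]), np.float64(0.030458842780051416))
scene nest top 414 [0.6129 0.1048 0.0395] ((634.313720703125, 107.09011840820312), (150.40524291992188, 113.515869140625), 58.96216583251953)
```

Run:
```python
from h import *
from scipy.spatial.transform import Rotation as R
r=np.load('top.npz')
f=lambda u,v,z:plane(r,165+(u+.5)/4.6-.5,145+(v+.5)/4.6-.5,z)[:2]
a=f(440,145,.04);b=f(396,307,.04);k=f(199,423,.058);print('mouth',a,b,np.linalg.norm(a-b),'knob',k)
print('dir yaw',np.degrees(np.arctan2(*(a-b)[::-1])))
print('head corners',[f(*c,.31).round(3) for c in [(80,28),(352,95),(325,215),(48,135)]])
print('can top',f(673,236,.206))
for yaw in [-14,-16]:
    c,s=np.cos(np.radians(yaw)),np.sin(np.radians(yaw));xs=np.array([c,s]);ys=np.array([-s,c])
    print(yaw,'O mouth',(a+b)/2+.042*ys,'O knob',k+.155*xs-.06*ys)
w=cam('wrist');s=get_state();T=np.eye(4);q=s['orientation'];T[:3,:3]=R.from_quat([*q[1:],q[0]]).as_matrix();T[:3,3]=s['tcp_pos']
print('cam in tcp',(np.linalg.inv(T)@w['world_from_camera']).round(3))
# bystanders near approach
P=cloud(r);m=(P[...,2]>.006)&(P[...,0]>.35)&(P[...,0]<.65)&(P[...,1]<-.15)&(P[...,1]>-.32)&(P[...,2]<.1)
q=P[m];print('low stuff ymax',q[:,1].max(),[ (round(y,2),q[abs(q[:,1]-y)<.01][:,0].min().round(3),q[abs(q[:,1]-y)<.01][:,0].max().round(3)) for y in np.arange(-.3,-.15,.02) if (abs(q[:,1]-y)<.01).any()])
```

```text
mouth [0.65712624 0.04017783] [0.55561381 0.06983631] 0.1057563175426088 knob [0.48547944 0.1912727 ]
dir yaw -16.28656593417533
head corners [array([0.674, 0.191]), array([0.634, 0.053]), array([0.574, 0.067]), array([0.619, 0.208])]
can top [ 0.57181114 -0.10403299]
-14 O mouth [0.61653074 0.09575949] O knob [0.62135996 0.09555706]
-16 O mouth [0.61794679 0.09538006] O knob [0.61793676 0.09087321]
cam in tcp [[-0.    -0.952 -0.307  0.079]
 [ 1.    -0.    -0.     0.001]
 [ 0.    -0.307  0.952 -0.142]
 [ 0.     0.     0.     1.   ]]
low stuff ymax -0.15001613959478388 [(np.float64(-0.28), np.float64(0.401), np.float64(0.64)), (np.float64(-0.26), np.float64(0.385), np.float64(0.65)), (np.float64(-0.24), np.float64(0.352), np.float64(0.641)), (np.float64(-0.22), np.float64(0.366), np.float64(0.61)), (np.float64(-0.2), np.float64(0.353), np.float64(0.649)), (np.float64(-0.18), np.float64(0.359), np.float64(0.558)), (np.float64(-0.16), np.float64(0.365), np.float64(0.647))]
```

Call:
step_arm(deltas=[[30,30,10,0,0,8,-0.3],[30,35,10,0,0,8,-0.3],[30,35,10,0,0,8,-0.3],[30,35,10,0,0,8,-0.3],[30,35,10,0,0,8,-0.3]])

```text
clock: 0.65
tcp_pos: [0.383, -0.3545, 0.2815]
orientation: [-0.0, 0.847, 0.531, 0.0]
wrist_force: [0.5, -0.5, 0.1]
finger_gap: 0.0298
grip_force: 0.0
```

Call:
step_arm(deltas=[[32,35,0,0,0,8,-0.3],[35,35,0,7.7,-2.2,2,-0.3],[35,35,0,7.7,-2.2,0,-0.3],[35,40,-10,7.7,-2.2,0,-0.3],[35,44,-10,7.7,-2.2,0,-0.3]])

```text
clock: 1.15
tcp_pos: [0.5491, -0.1747, 0.2638]
orientation: [-0.168, 0.768, 0.577, 0.221]
wrist_force: [0.2, 0.1, -0.7]
finger_gap: 0.0302
grip_force: 0.0
```

Call:
step_arm(deltas=[[0,0,0,7.7,-2.2,0,-0.3],[0,0,0,0,0,0,-0.3],[0,0,0,0,0,0,-0.3]])

```text
clock: 1.45
tcp_pos: [0.5469, -0.1764, 0.2622]
orientation: [-0.208, 0.752, 0.564, 0.271]
wrist_force: [-0.1, 0.1, 0.5]
finger_gap: 0.0299
grip_force: 0.0
```

Run:
```python
from h import *
from scipy.spatial.transform import Rotation as R
a=cam('wrist');b=cam('top')
i=np.hstack([cv2.resize(a['image'],(400,300)),cv2.resize(b['image'][120:300,160:400],(400,300))]);cv2.imwrite('pics/p1.png',i[...,::-1])
s=get_state();q=s['orientation'];print(s['joint_pos'].round(2),s['tcp_pos'],R.from_quat([*q[1:],q[0]]).as_matrix().round(3))
```

```text
[-0.76  0.5   0.22  1.66  0.6   0.97] [ 0.54731601 -0.17590865  0.26434427] [[ 0.214  0.961  0.175]
 [ 0.737 -0.277  0.616]
 [ 0.641 -0.003 -0.768]]
```

View pics/p1.png

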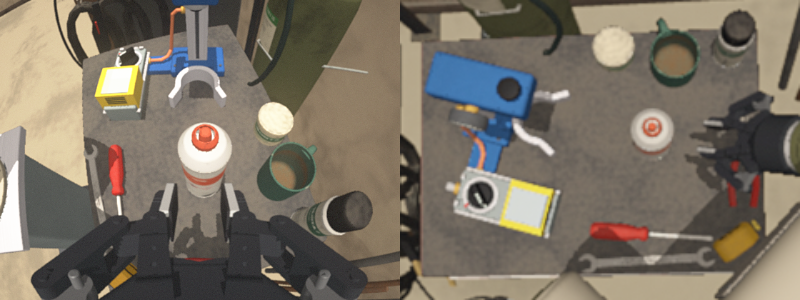

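Call:
step_arm(deltas=[[4,5,-45,0,0,0,-0.3],[3,5,-45,0,0,0,-0.3],[0,0,-45,0,0,0,-0.3],[0,0,-45,0,0,0,-0.3],[0,0,-40,0,0,0,-0.3]])

```text
clock: 2.05
tcp_pos: [0.5549, -0.1658, 0.0435]
orientation: [-0.205, 0.751, 0.566, 0.272]
wrist_force: [-0.4, 0.0, 0.5]
finger_gap: 0.0298
grip_force: 0.0
```

Call:
step_arm(deltas=[[0,0,-15,0,0,0,-0.3],[0,0,-10,0,0,0,-0.3],[0,0,-3,0,0,0,-0.3],[0,0,0,0,0,0,-0.3]])

```text
clock: 2.45
tcp_pos: [0.5552, -0.1663, 0.0169]
orientation: [-0.206, 0.751, 0.565, 0.272]
wrist_force: [-0.1, -0.0, 1.0]
finger_gap: 0.03
grip_force: 0.0
```

Run:
```python
from h import *
a=cam('wrist');b=cam('scene')
i=np.hstack([cv2.resize(a['image'],(400,300)),cv2.resize(b['image'][150:330,160:400],(400,300))]);cv2.imwrite('pics/p2.png',i[...,::-1])
s=get_state();print(s['tcp_pos'],s['wrist_force'],s['joint_pos'].round(2))
```

```text
[ 0.55523351 -0.16637715  0.01699663] [ 0.6193091   0.56482859 -0.95684762] [-0.74  0.69 -0.1   1.13  0.61  1.  ]
```

View pics/p2.png

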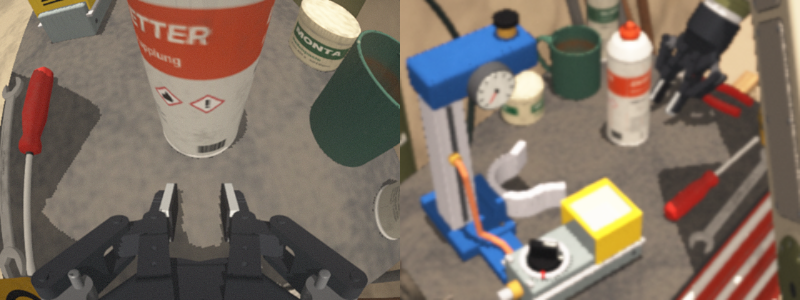

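Run:
```python
from h import *
r=np.load('top.npz');P=cloud(r)
xs=np.array([.9613,-.2756]);ys=np.array([.2756,.9613]);O=np.array([.618,.093])
q=P[(P[...,2]>.03)&(P[...,2]<.2)];d=q[:,:2]-O;X=d@xs*1000;Y=d@ys*1000
for y in range(-320,20,20):
    m=(abs(Y-y)<10)&(X>48)&(X<250);print(y,X[m].min().round() if m.any() else None, q[m][:,2].max().round(3) if m.any() else None)
```

```text
-320 179.0 0.188
-300 171.0 0.19
-280 171.0 0.19
-260 183.0 0.185
-240 122.0 0.097
-220 113.0 0.099
-200 112.0 0.096
-180 116.0 0.098
-160 137.0 0.099
-140 138.0 0.063
-120 118.0 0.066
-100 115.0 0.062
-80 117.0 0.063
-60 135.0 0.062
-40 48.0 0.043
-20 48.0 0.174
0 124.0 0.199
```

Call:
step_arm(deltas=[[2,8,-5,0,0,0,-0.3],[2,8,0,0,0,0,-0.3],[1,5,0,0,0,0,-0.3],[1,5,0,0,0,0,-0.3],[1,5,0,0,0,0,-0.3]])

```text
clock: 3.05
tcp_pos: [0.5615, -0.1344, 0.0104]
orientation: [-0.207, 0.751, 0.565, 0.272]
wrist_force: [-0.3, -1.8, -0.3]
finger_gap: 0.0303
grip_force: 1.0
```

Call:
step_arm(deltas=[[2,7,0,0,0,0,-0.3],[2,7,0,0,0,0,-0.3],[2,7,0,0,0,0,-0.3],[2,7,0,0,0,0,-0.3],[2,8,0,0,0,0,-0.3]])

```text
clock: 3.55
tcp_pos: [0.5714, -0.098, 0.0103]
orientation: [-0.208, 0.751, 0.565, 0.272]
wrist_force: [0.3, -2.8, 0.3]
finger_gap: 0.0301
grip_force: 1.0
```

```bash
cat > can.py <<'E'
from h import *
def circ(x,y):
    A=np.c_[2*x,2*y,np.ones_like(x)];s=np.linalg.lstsq(A,x*x+y*y,rcond=None)[0];return s[:2],np.sqrt(s[2]+s[0]**2+s[1]**2)
xs=np.array([.9613,-.2756]);ys=np.array([.2756,.9613]);O=np.array([.618,.093])
s=get_state();d=s['tcp_pos'][:2]-O;print('tcp',s['tcp_pos'],'stand',d@xs,d@ys,s['wrist_force'])
for n in ['scene','top']:
    r=cam(n);P=cloud(r);X,Y,Z=np.moveaxis(P,-1,0)
    # orange cap pixels: red-orange near the top of the can
    hsv=cv2.cvtColor(r['image'],cv2.COLOR_RGB2HSV)
    m=(hsv[...,0]<14)&(hsv[...,1]>130)&(hsv[...,2]>120)&(Z>.165)&(Z<.215)&(X>.5)&(X<.7)&(Y>-.2)&(Y<.15)
    e=np.nanmean(P[m],0) if m.any() else None
    if e is not None: c=e[:2]-O;print(n,'cap',m.sum(),e.round(4),'stand',(c@xs).round(4),(c@ys).round(4))
    if n=='scene':
        b=s['tcp_pos'][:2]+.038*ys
        m=(Z>.045)&(Z<.145)&(np.hypot(X-b[0],Y-b[1])<.045)&(hsv[...,2]>60)
        c,R=circ(X[m],Y[m]);d=c-O;print('wall',m.sum(),c,R,'stand',d@xs,d@ys)
E
python3 can.py
```

```text
tcp [ 0.5714281  -0.09804263  0.01034187] stand 0.00788177773842418 -0.19648449781889885 [ 0.28743299 -2.80733871  0.29161034]
scene cap 110 [ 0.5752 -0.059   0.1974] stand 0.0008 -0.158
wall 838 [ 0.57759589 -0.06309805] 0.030650567706013373 stand 0.004180150263495706 -0.16119243236604341
top cap 48 [ 0.5775 -0.0624  0.1997] stand 0.0039 -0.1605
```

Call:
step_arm(deltas=[[2,10,0,0,0,0,-0.3],[2,10,0,0,0,0,-0.3],[2,10,0,0,0,0,-0.3],[2,10,0,0,0,0,-0.3],[2,10,0,0,0,0,-0.3]])

```text
clock: 4.15
tcp_pos: [0.5812, -0.0474, 0.0103]
orientation: [-0.208, 0.751, 0.565, 0.272]
wrist_force: [-0.2, -1.4, -1.2]
finger_gap: 0.0295
grip_force: 0.8
```

Call:
step_arm(deltas=[[2.5,10,0,0,0,0,-0.3],[2.5,10,0,0,0,0,-0.3],[2.5,8,0,0,0,0,-0.3],[2.5,7,0,0,0,0,-0.3],[2,7,0,0,0,0,-0.3]])

```text
clock: 4.65
tcp_pos: [0.5935, -0.006, 0.0103]
orientation: [-0.208, 0.751, 0.565, 0.272]
wrist_force: [-0.9, -1.1, -1.5]
finger_gap: 0.0298
grip_force: 0.8
```

```bash
python3 can.py
```

```text
tcp [ 0.59349476 -0.00596621  0.01032205] stand 0.0037182045782166006 -0.1018898610218098 [-0.8684047  -1.13951952 -1.51782426]
scene cap 123 [0.5969 0.033  0.1981] stand -0.0038 -0.0635
wall 869 [0.59983773 0.02873411] 0.030857705417495863 stand 0.00025228433267189293 -0.0667843193515476
top cap 48 [0.5992 0.0284 0.1997] stand -0.0003 -0.0673
```

Call:
step_arm(deltas=[[2.2,7.7,0,0,0,0,-0.3],[2.2,7.7,0,0,0,0,-0.3],[2.2,7.7,0,0,0,0,-0.3],[1.7,5.8,0,0,0,0,-0.3],[1.7,5.8,0,0,0,0,-0.3]])

```text
clock: 5.25
tcp_pos: [0.6033, 0.0288, 0.0103]
orientation: [-0.208, 0.751, 0.565, 0.272]
wrist_force: [-0.1, -1.5, -0.8]
finger_gap: 0.0298
grip_force: 1.0
```

```bash
python3 can.py
```

```text
tcp [0.60331813 0.02877815 0.01031576] stand 0.003585857115493646 -0.06578278762108941 [-0.13017779 -1.50151427 -0.7983335 ]
scene cap 129 [0.6066 0.0673 0.1978] stand -0.0038 -0.0279
wall 872 [0.6096043  0.06359709] 0.030777810363579163 stand 3.265876826587221e-05 -0.03057887032286793
top cap 56 [0.6085 0.0618 0.1999] stand -0.0005 -0.0326
```

Call:
step_arm(deltas=[[1.6,5.8,0,0,0,0,-0.3],[1.6,5.8,0,0,0,0,-0.3],[1.4,4.8,0,0,0,0,-0.3],[1.1,3.8,0,0,0,0,-0.3],[0.8,2.9,0,0,0,0,-0.3]])

```text
clock: 5.85
tcp_pos: [0.6097, 0.0517, 0.0103]
orientation: [-0.208, 0.751, 0.565, 0.272]
wrist_force: [-1.7, -1.7, 0.3]
finger_gap: 0.0301
grip_force: 1.4
```

Call:
step_arm(deltas=[[0.6,1.9,0,0,0,0,-0.3],[0.6,1.9,0,0,0,0,-0.3],[0,0,0,0,0,0,-0.3]])

```text
clock: 6.15
tcp_pos: [0.6109, 0.0553, 0.0103]
orientation: [-0.208, 0.751, 0.565, 0.272]
wrist_force: [-0.4, -0.7, 0.4]
finger_gap: 0.0299
grip_force: 0.8
```

```bash
python3 can.py
```

```text
tcp [0.61085973 0.05533885 0.01030045] stand 0.0035154735886577977 -0.038171522920785135 [-0.37333513 -0.74888629  0.42651772]
scene cap 47 [0.6074 0.0911 0.1953] stand -0.0097 -0.0048
wall 893 [0.6168529  0.09015593] 0.03076969824608162 stand -0.000318885297545876 -0.0030501468225770257
top cap 3 [0.6166 0.0752 0.1965] stand 0.0035 -0.0175
```

Continue in 1 mm steps until the force rises.

Call:
step_arm(deltas=[[0.3,1,0,0,0,0,-0.3],[0.3,1,0,0,0,0,-0.3],[0.3,1,0,0,0,0,-0.3]])

```text
clock: 6.55
tcp_pos: [0.6117, 0.058, 0.0103]
orientation: [-0.208, 0.751, 0.564, 0.272]
wrist_force: [-2.5, -2.6, 0.1]
finger_gap: 0.0297
grip_force: 1.9
```

Call:
step_arm(deltas=[[0.3,1,0,0,0,0,-0.3],[0.3,1,0,0,0,0,-0.3]])

```text
clock: 6.75
tcp_pos: [0.612, 0.0594, 0.01]
orientation: [-0.207, 0.752, 0.564, 0.271]
wrist_force: [-6.5, -9.3, 4.8]
finger_gap: 0.0297
grip_force: 5.8
```

Call:
step_arm(deltas=[[0.3,1,0,0,0,0,-0.3],[0.3,1,0,0,0,0,-0.3]])

```text
clock: 6.95
tcp_pos: [0.6122, 0.06, 0.0099]
orientation: [-0.207, 0.752, 0.564, 0.27]
wrist_force: [-12.1, -17.4, 8.3]
finger_gap: 0.0299
grip_force: 10.1
```

```bash
python3 can.py
python3 - <<'E'
from h import *
a=cam('wrist');b=cam('scene')
i=np.hstack([cv2.resize(a['image'],(400,300)),cv2.resize(b['image'][150:330,160:400],(400,300))]);cv2.imwrite('pics/p3.png',i[...,::-1])
E
```

```text
tcp [0.61216121 0.06001334 0.00988278] stand 0.003478293090039399 -0.033319247890940894 [-12.10861586 -17.43046445   8.28610346]
scene cap 37 [0.6068 0.0947 0.1948] stand -0.0112 -0.0015
wall 903 [0.6176097 0.093636 ] 0.03080952837745123 stand -0.0005504786074941253 0.0005038148067617728
```

View pics/p3.png

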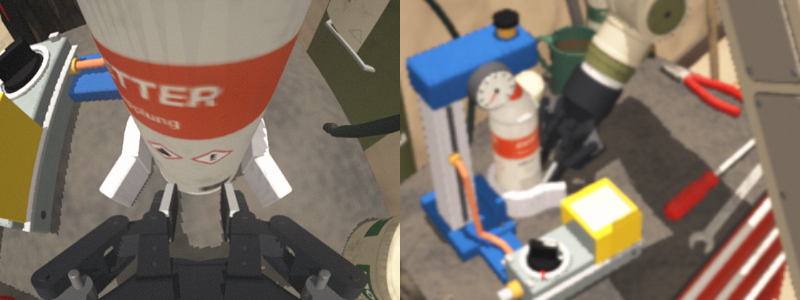

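Call:
step_arm(deltas=[[-1.4,-4.8,0,0,0,0,-0.3],[-1.4,-4.8,0,0,0,0,-0.3],[-1.4,-4.8,0,0,0,0,-0.5],[-3.4,1,0,0,0,0,-0.55],[0,0,0,0,0,0,-0.55]])

```text
clock: 7.65
tcp_pos: [0.605, 0.049, 0.0102]
orientation: [-0.208, 0.751, 0.564, 0.272]
wrist_force: [-0.3, -0.4, 0.4]
finger_gap: 0.019
grip_force: 0.0
```

Call:
step_arm(deltas=[[1.1,3.8,0,0,0,0,-0.55],[0.8,2.9,0,0,0,0,-0.55],[0.6,1.9,0,0,0,0,-0.55]])

```text
clock: 7.95
tcp_pos: [0.6079, 0.0573, 0.0101]
orientation: [-0.207, 0.751, 0.565, 0.272]
wrist_force: [-3.8, -7.9, 3.3]
finger_gap: 0.0196
grip_force: 4.1
```

Call:
step_arm(deltas=[[0.4,1.4,0,0,0,0,-0.55],[0.4,1.4,0,0,0,0,-0.55],[0,0,0,0,0,0,-0.55]])

```text
clock: 8.25
tcp_pos: [0.6082, 0.0578, 0.01]
orientation: [-0.206, 0.752, 0.564, 0.27]
wrist_force: [-8.6, -13.6, 5.5]
finger_gap: 0.0193
grip_force: 6.9
```

Call:
step_arm(deltas=[[-1.4,-4.8,0,0,0,0,-0.55],[-3,-10,0,0,0,0,-0.55],[-6,-20,0,0,0,0,-0.5],[-8,-28,5,0,0,0,0],[-8,-28,40,0,0,0,0.5]])

```text
clock: 8.75
tcp_pos: [0.579, -0.0299, 0.052]
orientation: [-0.211, 0.751, 0.564, 0.27]
wrist_force: [0.2, -0.3, 0.3]
finger_gap: 0.0493
grip_force: 0.0
```

Call:
step_arm(deltas=[[-8,-20,45,-7.7,2.2,0,0.5],[-8,0,45,-7.7,2.2,0,0.5],[-10,0,45,-7.7,2.2,0,0.5],[-10,0,45,-7.7,2.2,0,0.5],[-10,0,40,-7.7,2.2,0,0.5]])

```text
clock: 9.25
tcp_pos: [0.5362, -0.0512, 0.2793]
orientation: [0.002, 0.8, 0.6, -0.001]
wrist_force: [0.5, 0.3, -1.1]
finger_gap: 0.064
grip_force: 0.0
```

Call:
step_arm(deltas=[[-15,0,20,0,0,8.5,0.5],[-15,0,0,0,0,8.5,0.5],[-15,5,0,0,0,8.5,0.5],[-15,10,0,0,0,8.5,0.5],[-15,15,0,0,0,8.5,0.5]])

```text
clock: 9.75
tcp_pos: [0.4606, -0.0207, 0.2953]
orientation: [-0.001, 0.525, 0.851, -0.001]
wrist_force: [-0.5, 0.4, -0.4]
finger_gap: 0.0643
grip_force: 0.0
```

Call:
step_arm(deltas=[[0,15,0,0,0,8.5,0.5],[0,20,0,0,0,8.5,0.5],[0,20,0,0,0,8.5,0.5],[0,20,0,0,0,8.5,0.5],[0,20,0,0,0,8.5,0.5]])

```text
clock: 10.25
tcp_pos: [0.4611, 0.0751, 0.2953]
orientation: [-0.001, 0.181, 0.984, -0.001]
wrist_force: [0.0, -0.9, 0.0]
finger_gap: 0.0641
grip_force: 0.0
```

Call:
step_arm(deltas=[[0,20,0,0,0,8.5,0.5],[0,20,0,0,0,8.5,0.5],[0,20,0,0,0,8.5,0.5],[0,20,-20,0,0,8.5,0.5],[0,20,-20,0,0,8.5,0.5]])

```text
clock: 10.75
tcp_pos: [0.4616, 0.1752, 0.2553]
orientation: [0.001, -0.188, 0.982, -0.001]
wrist_force: [-0.3, 0.2, -0.5]
finger_gap: 0.0639
grip_force: 0.0
```

```bash
python3 can.py
python3 - <<'E'
from h import *
from scipy.spatial.transform import Rotation as R
s=get_state();q=s['orientation'];print(s['joint_pos'].round(2),R.from_quat([*q[1:],q[0]]).as_matrix().round(3))
E
```

```text
tcp [0.46160518 0.17522403 0.25532622] stand -0.1730032825787639 0.035939548673594175 [-0.34037084  0.20751832 -0.48698086]
scene cap 39 [0.6068 0.0946 0.1946] stand -0.0112 -0.0016
wall 572 [0.47983087 0.20252408] 0.02893426752734347 stand -0.1630068228907282 0.06720608531819136
[ 0.2   0.15 -0.11  1.31 -0.   -0.17] [[-0.93  -0.368 -0.004]
 [-0.368  0.93  -0.002]
 [ 0.005 -0.001 -1.   ]]
```

```bash
cat >> h.py <<'E'
def fplane(r,u,v,z):
    K=r['K'];T=r['world_from_camera'];a=np.array([(u-K[0,2])/K[0,0],(v-K[1,2])/K[1,1]]);t=np.linalg.norm(a)
    d=np.r_[a/max(t,1e-9)*np.sin(t),np.cos(t)];d=T[:3,:3]@d;o=T[:3,3];return o+d*(z-o[2])/d[2]
def fproj(r,p):
    K=r['K'];T=r['world_from_camera'];c=T[:3,:3].T@(np.asarray(p,float)-T[:3,3]);n=np.hypot(c[0],c[1]);t=np.arctan2(n,c[2])
    return K[0,2]+K[0,0]*t*c[0]/n,K[1,2]+K[1,1]*t*c[1]/n
def ortho(r,cx,cy,z,half,n,f):
    # metric resample of the wrist picture on the plane z; up = +x world, left = +y
    g=np.linspace(half,-half,n);mu=np.zeros((n,n),np.float32);mv=mu.copy()
    for i,a in enumerate(g):
        for j,b in enumerate(g): mu[i,j],mv[i,j]=fproj(r,(cx+a,cy+b,z))
    o=cv2.remap(r['image'],mu,mv,cv2.INTER_CUBIC);cv2.imwrite('pics/'+f,o[...,::-1]);return o
E
python3 - <<'E'
from h import *
r=cam('wrist','w1.png');np.savez('w1.npz',**r);print(r['K'].tolist())
o=ortho(r,.487,.191,.058,.05,500,'o1.png')
E
```

```text
[[325.19226210127806, 0.0, 278.51881939793424], [0.0, 325.19226210127806, 209.53869062044376], [0.0, 0.0, 1.0]]
```

View pics/o1.png

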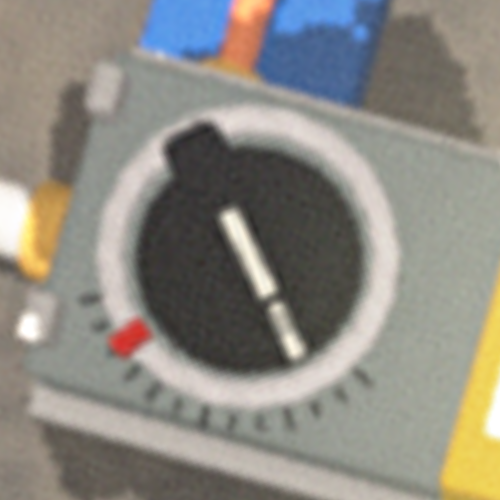

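The rectified view (0.2 mm/px) shows the ring centre at (249,255), the pointer from (232,210) out to (295,355), and the red tab at (130,337). That gives about 80° clockwise.

```bash
cat > knob.py <<'E'
from h import *
import sys
def meas(r,cx0=.487,cy0=.191,f='o.png',z=.058):
    o=ortho(r,cx0,cy0,z,.05,500,f);h=cv2.cvtColor(o,cv2.COLOR_RGB2HSV)
    w=lambda u,v:np.array([cx0+(249.5-v)*.1/499,cy0+(249.5-u)*.1/499])
    red=((h[...,0]<8)|(h[...,0]>172))&(h[...,1]>150)&(h[...,2]>110);red[:200]=0
    v,u=np.nonzero(red);t=w(u.mean(),v.mean())
    # ring outer edge is at lower height; skirt: dark disc -> fit circle to white-ish ring pixels
    ring=((h[...,1]<30)&(h[...,2]>135)).astype(np.uint8)
    yy,xx=np.indices(ring.shape);d=np.hypot(xx-250,yy-256);ring[(d<100)|(d>165)]=0
    c=cv2.minEnclosingCircle(np.argwhere(cv2.erode(ring,np.ones((5,5))))[:,::-1].astype(np.float32))
    k=w(*c[0]);print('ring',c,k,'tab',t,len(u),'ang',np.degrees(np.arctan2(*(t-k)[::-1])))
    p=((h[...,1]<60)&(h[...,2]>130)&(d<112)).astype(np.uint8);n,L,st,ce=cv2.connectedComponentsWithStats(p)
    for i in range(1,n):
        if st[i,4]>80:
            q=np.argwhere(L==i)[:,::-1].astype(np.float32);l=cv2.fitLine(q,cv2.DIST_L2,0,.01,.01).ravel();e=w(*ce[i])
            print('white',st[i],e,'line ang',np.degrees(np.arctan2(-l[0],-l[1])),'radial',np.degrees(np.arctan2(*(e-k)[::-1])))
if __name__=='__main__': meas(np.load(sys.argv[1]) if len(sys.argv)>1 else cam('wrist'))
E
python3 knob.py w1.npz
```

```text
ring ((250.0, 256.0), 162.78831481933594) [0.48569739 0.1908998 ] tab [0.46921874 0.21511568] 639 ang 124.23487767733775
white [ 220  208   57   91 1970] [0.4863281  0.19130213] line ang -153.23781 radial 32.533934684800485
white [ 269  302   37   58 1008] [0.47065839 0.18358338] line ang -155.41946 radial -154.0572575700639
```

Call:
step_arm(deltas=[[12,8,-10,0,0,4,-0.3],[12,8,-30,0,0,0,-0.3],[0,0,-40,0,0,0,-0.3],[0,0,-40,0,0,0,-0.3],[0,0,0,0,0,0,-0.3]])

```text
clock: 11.4
tcp_pos: [0.4819, 0.1885, 0.1313]
orientation: [-0.004, -0.218, 0.976, -0.001]
wrist_force: [-0.7, 0.7, -0.7]
finger_gap: 0.0301
grip_force: 0.0
```

```bash
python3 - <<'E'
from h import *
r=cam('wrist');cv2.imwrite('pics/p4.png',r['image'][...,::-1]);np.savez('w2.npz',**r)
print(get_state()['tcp_pos'])
E
python3 knob.py w2.npz
```

```text
[0.48374118 0.18904813 0.13424129]
ring ((249.01231384277344, 257.47747802734375), 148.2011260986328) [0.48540131 0.19109773] tab [0.46917423 0.21489381] 830 ang 124.29095260534724
white [ 216  203   55   89 1530] [0.48761482 0.19221799] line ang -152.85754 radial 26.84392399536198
white [267 300  37  59 737] [0.47067033 0.18379767] line ang -153.16646 radial -153.6388987058044
```

View pics/p4.png

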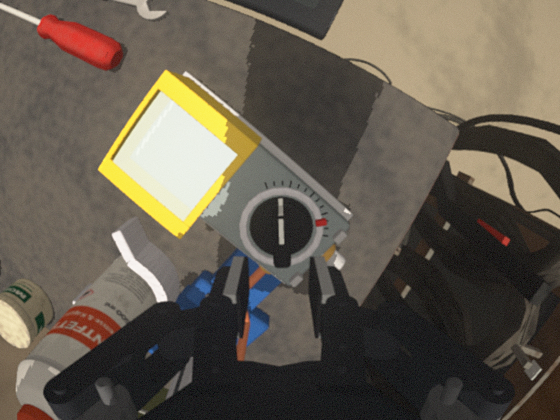

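Call:
step_arm(deltas=[[0,0,-20,0,0,1.3,-0.3],[0,0,-20,0,0,0,-0.3],[0,0,-10,0,0,0,-0.3],[0,0,0,0,0,0,-0.3]])

```text
clock: 11.85
tcp_pos: [0.4859, 0.19, 0.0863]
orientation: [0.001, -0.23, 0.973, -0.001]
wrist_force: [-1.1, -0.2, -0.3]
finger_gap: 0.0301
grip_force: 0.0
```

Call:
step_arm(deltas=[[0,1,-12,0,0,0,-0.3],[0,0,-10,0,0,0,-0.3],[0,0,0,0,0,0,-0.3]])

```text
clock: 12.15
tcp_pos: [0.4845, 0.1911, 0.0622]
orientation: [-0.001, -0.23, 0.973, -0.001]
wrist_force: [-0.7, 0.0, 1.4]
finger_gap: 0.0296
grip_force: 0.0
```

Call:
step_arm(deltas=[[0,0,0,0,0,0,-0.7],[0,0,0,0,0,0,-0.9],[0,0,0,0,0,0,-1],[0,0,0,0,0,0,-1],[0,0,0,0,0,0,-1]], newtons=30)

```text
clock: 12.65
tcp_pos: [0.485, 0.1917, 0.0634]
orientation: [0.0, -0.23, 0.973, -0.001]
wrist_force: [-2.8, 4.0, 2.2]
finger_gap: 0.0112
grip_force: 34.1
```

Call:
step_arm(deltas=[[-0.3,0.5,0,0,0,-8,-1],[0,0,0,0,0,-8,-1],[0,0,0,0,0,-8,-1],[0,0,0,0,0,-8,-1],[0,0,0,0,0,-8,-1]])

```text
clock: 13.15
tcp_pos: [0.4848, 0.1929, 0.0634]
orientation: [-0.0, 0.119, 0.993, 0.0]
wrist_force: [-1.8, 7.3, 0.1]
finger_gap: 0.0113
grip_force: 34.0
```

Call:
step_arm(deltas=[[0,0,0,0,0,-8,-1],[0,0,0,0,0,-8,-1],[0,0,0,0,0,-8,-1],[0,0,0,0,0,-8,-1],[0,0,0,0,0,-5,-1]])

```text
clock: 13.65
tcp_pos: [0.4854, 0.1939, 0.0635]
orientation: [-0.001, 0.427, 0.904, 0.001]
wrist_force: [-1.8, 9.7, -3.1]
finger_gap: 0.0111
grip_force: 33.6
```

Run:
```python
from h import *
from knob import meas
s=get_state();print(s['clock'],s['tcp_pos'],s['wrist_force'],s['ft_torque'],s['joint_pos'].round(2));q=s['orientation'];print('tooly',np.degrees(2*np.arctan2(q[2],q[1]))-90)
r=cam('wrist','p5.png');meas(r)
```

```text
13.65 [0.4854192  0.19394172 0.06348969] [-1.77209591  9.68264277 -3.09624872] [1.98289416 0.18843788 0.0785989 ] [ 0.22  0.33 -0.37  0.87  0.    1.11]
tooly 39.43048271578249
ring ((249.72991943359375, 256.1046447753906), 162.5524444580078) [0.48567642 0.19095392] tab [0.46939443 0.21568812] 813 ang 123.35605247676219
white [ 174  145  113   99 3514] [0.49928883 0.19587954] line ang -44.912895 radial 19.892516378202266
white [ 217  195   91   79 2129] [0.49008663 0.18850092] line ang -50.691048 radial -29.083260554811837
white [ 240  226  117   99 3610] [0.48091048 0.1804431 ] line ang -56.044086 radial -114.39105239560367
white [ 154  270   63   57 1198] [0.47741355 0.20375339] line ang -50.161137 radial 122.84484147816461
white [269 319  74  48 544] [0.46831078 0.1785641 ] line ang -54.685905 radial -144.4933655622959
```

Call:
step_arm(deltas=[[0,0,0,0,0,-3,-1],[0,0,0,0,0,-2.2,-1],[0,0,0,0,0,0,-1]])

```text
clock: 14.0
tcp_pos: [0.4855, 0.1941, 0.0635]
orientation: [-0.001, 0.466, 0.885, 0.001]
wrist_force: [-1.3, 9.8, -1.7]
finger_gap: 0.0109
grip_force: 33.6
```

Run:
```python
from h import *
from knob import meas
s=get_state();print(s['wrist_force']);q=s['orientation'];print('tooly',np.degrees(2*np.arctan2(q[2],q[1]))-90)
```

```text
[-1.26296031  9.79497954 -1.68389763]
tooly 34.45056169094477
```

Call:
step_arm(deltas=[[0,0,0,0,0,0,-0.7],[0,0,0,0,0,0,-0.4],[0,0,0,0,0,0,-0.4],[0,0,10,0,0,0,-0.4],[0,0,20,0,0,0,-0.4]])

```text
clock: 14.5
tcp_pos: [0.4838, 0.191, 0.0928]
orientation: [-0.002, 0.466, 0.885, -0.002]
wrist_force: [-0.1, -0.3, 0.2]
finger_gap: 0.0256
grip_force: 0.0
```

Call:
step_arm(deltas=[[0,0,30,0,0,0,-0.4],[0,0,40,0,0,0,-0.4],[0,0,30,0,0,0,-0.4],[0,0,0,0,0,0,-0.4],[0,0,0,0,0,0,-0.4]])

```text
clock: 15.0
tcp_pos: [0.4857, 0.1916, 0.1946]
orientation: [0.001, 0.466, 0.885, -0.0]
wrist_force: [0.2, -0.6, -0.7]
finger_gap: 0.0256
grip_force: 0.0
```

```bash
python3 - <<'E'
from h import *
from knob import meas
print(get_state()['tcp_pos'])
r=cam('wrist');meas(r,f='o2.png')
E
python3 can.py | grep cap
```

```text
[0.48569057 0.19160158 0.19456725]
ring ((250.0, 256.0), 162.78831481933594) [0.48569739 0.1908998 ] tab [0.46960357 0.21559643] 597 ang 123.09071723326474
white [ 270  214   92  153 1562] [0.47881705 0.17273171] line ang -23.135118 radial -110.7419145357965
white [ 192  223   87   65 1879] [0.48594248 0.19402409] line ang -56.24586 radial 85.51455543345111
white [149 283  43  37 719] [0.47693634 0.20696754] line ang -55.22725 radial 118.60175449269481
```

View pics/o2.png

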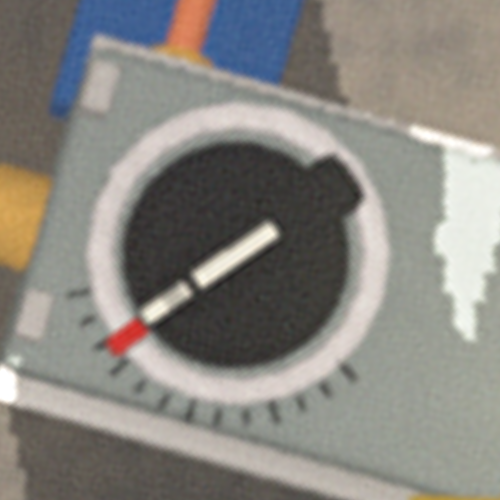

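The pointer is near the tab, but there's a small kink: pointer tip at about (147,312), red inner end at about (141,327). I'll measure it relative to the fitted skirt circle.

```bash
cat > ang.py <<'E'
from h import *
def ang(fn):
    o=cv2.imread('pics/'+fn);h=cv2.cvtColor(o,cv2.COLOR_BGR2HSV);g=h[...,2]
    res=[]
    for t in range(0,360,3):   # skirt edge by radial brightness step
        d=np.array([np.cos(np.radians(t)),np.sin(np.radians(t))]);rr=np.arange(85,140)
        p=np.array([c0+d*q for q in rr]) ; v=cv2.remap(cv2.GaussianBlur(g,(5,5),1.5),p[:,0].astype(np.float32).reshape(1,-1),p[:,1].astype(np.float32).reshape(1,-1),1).ravel().astype(int)
        i=np.argmax(v[4:]-v[:-4]);res.append(p[i+2])
    P=np.array(res)
    for _ in range(6):
        A=np.c_[2*P,np.ones(len(P))];s=np.linalg.lstsq(A,(P**2).sum(1),rcond=None)[0];c=s[:2];R=np.sqrt(s[2]+c@c)
        e=abs(np.linalg.norm(P-c,axis=1)-R);P=P[e<max(2,np.percentile(e,90))]
    yy,xx=np.indices(g.shape);d=np.hypot(xx-c[0],yy-c[1])
    th=lambda m:np.degrees(np.arctan2((xx[m]-c[0]).mean()*-1,-(yy[m]-c[1]).mean()))
    red=((h[...,0]<8)|(h[...,0]>172))&(h[...,1]>150)&(h[...,2]>110)&(d<165)&(d>95)&(yy>250)
    wh=(h[...,1]<70)&(g>120)&(d>62)&(d<106)&(yy>250)
    n,L,st,_=cv2.connectedComponentsWithStats(wh.astype(np.uint8));wh=L==1+np.argmax(st[1:,4])
    print(fn,'centre',c,R,len(P),'tab',th(red),red.sum(),'inner tab',th(red&(d<d[red].min()+14)),'ptr',th(wh),wh.sum(),'outer ptr',th(wh&(d>d[wh].max()-12)))
for fn,c0 in [('o1.png',(250,258)),('o2.png',(237,254))]:
    c0=np.array(c0,float)
    try: ang(fn)
    except Exception as e: print(fn,e)
E
python3 ang.py
```

```text
o1.png centre [249.79898756 260.86322497] 114.33792509837521 93 tab 122.67247029761864 639 inner tab 122.3718788550215 ptr -152.6103869286467 822 outer ptr -152.79225188054073
o2.png centre [235.16051396 254.95819956] 113.35797356452127 103 tab 126.88764924012173 597 inner tab 126.92846621815148 ptr 124.31841126475348 800 outer ptr 124.26187005314361
```

Call:
step_arm(deltas=[[0,2,-30,0,0,2.5,-0.4],[0,0,-40,0,0,0,-0.4],[0,0,-30,0,0,0,-0.4],[0,0,-15,0,0,0,-0.4],[0,0,0,0,0,0,-0.4]])

```text
clock: 15.65
tcp_pos: [0.4817, 0.1929, 0.0746]
orientation: [-0.004, 0.447, 0.895, -0.004]
wrist_force: [-1.6, -0.5, 0.0]
finger_gap: 0.0259
grip_force: 0.0
```

Call:
step_arm(deltas=[[0,0,-15,0,0,0,-0.4],[0,0,0,0,0,0,-0.4],[0,0,0,0,0,0,-0.7],[0,0,0,0,0,0,-1],[0,0,0,0,0,0,-1]])

```text
clock: 16.15
tcp_pos: [0.4856, 0.1941, 0.064]
orientation: [-0.0, 0.447, 0.895, -0.0]
wrist_force: [0.4, 2.5, -1.9]
finger_gap: 0.0116
grip_force: 33.9
```

Call:
step_arm(deltas=[[0,0,0,0,0,0,-1],[0,0,0,0,0,0,-1]])

```text
clock: 16.35
tcp_pos: [0.4856, 0.1941, 0.064]
orientation: [-0.0, 0.447, 0.895, -0.0]
wrist_force: [1.2, 1.7, -0.4]
finger_gap: 0.0111
grip_force: 34.3
```

Run:
```python
from h import *
s=get_state();print(s['wrist_force'],s['tcp_pos']);q=s['orientation'];print('tooly',np.degrees(2*np.arctan2(q[2],q[1]))-90)
```

```text
[ 1.16187852  1.73453151 -0.3749594 ] [0.48557828 0.19411506 0.06395194]
tooly 36.92794267959154
```

Call:
step_arm(deltas=[[0,0,0,0,0,0,-0.7],[0,0,0,0,0,0,-0.4],[0,0,0,0,0,0,-0.4],[0,0,10,0,0,0,-0.4],[0,0,20,0,0,0,-0.4]])

```text
clock: 16.85
tcp_pos: [0.4836, 0.1933, 0.0927]
orientation: [-0.002, 0.447, 0.895, -0.002]
wrist_force: [-0.6, -0.5, -0.5]
finger_gap: 0.0257
grip_force: 0.0
```

Call:
step_arm(deltas=[[0,0,30,0,0,0,-0.4],[0,0,40,0,0,0,-0.4],[0,0,30,0,0,0,-0.4],[0,0,0,0,0,0,-0.4],[0,0,0,0,0,0,-0.4]])

```text
clock: 17.35
tcp_pos: [0.4856, 0.1938, 0.1945]
orientation: [0.0, 0.447, 0.895, -0.0]
wrist_force: [-0.3, -0.8, -0.3]
finger_gap: 0.0255
grip_force: 0.0
```

```bash
python3 - <<'E'
from h import *
print(get_state()['tcp_pos'])
ortho(cam('wrist'),.487,.191,.058,.05,500,'o3.png')
E
sed -i "s/('o1.png',(250,258)),/('o3.png',(237,254)),/" ang.py; python3 ang.py
```

```text
[0.48559725 0.19379967 0.19450622]
o3.png centre [235.23607266 255.4839669 ] 113.30764424335896 104 tab 126.65206546083189 604 inner tab 126.70977338953021 ptr 126.32005116907865 783 outer ptr 126.37422412824313
o2.png centre [235.16051396 254.95819956] 113.35797356452127 103 tab 126.88764924012173 597 inner tab 126.92846621815148 ptr 124.31841126475348 800 outer ptr 124.26187005314361
```

View pics/o3.png

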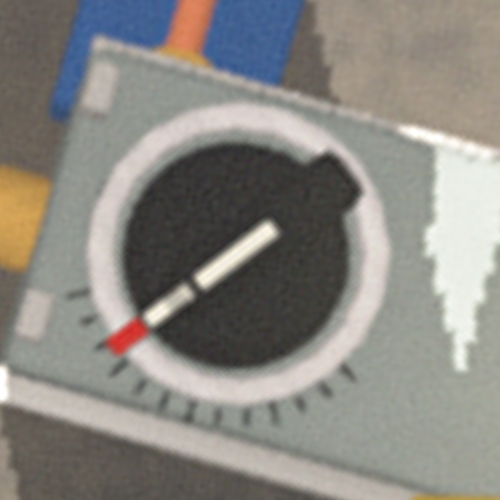

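Call:
step_arm(deltas=[[-9,-31,0,0,0,-8,-1],[-9,-31,0,0,0,-8,-1],[-9,-31,0,0,0,-8,-1],[-9,-31,0,0,0,-8,-1],[-9,-32,0,0,0,-8,-1]])

```text
clock: 17.9
tcp_pos: [0.4383, 0.0368, 0.1917]
orientation: [-0.002, 0.728, 0.686, -0.002]
wrist_force: [0.7, 0.2, -0.2]
finger_gap: -0.0001
grip_force: 0.0
```

Call:
step_arm(deltas=[[0,0,0,0,0,-8,-1],[0,0,-30,0,0,-5,-1],[0,0,-40,0,0,0,-1],[0,0,-40,0,0,0,-1],[0,0,-20,0,0,0,-1]])

```text
clock: 18.4
tcp_pos: [0.4361, 0.038, 0.0591]
orientation: [-0.003, 0.799, 0.601, -0.003]
wrist_force: [-0.4, 0.2, 0.2]
finger_gap: -0.0
grip_force: 0.0
```

Run:
```python
from h import *
s=get_state();print(s['tcp_pos'],s['wrist_force'],s['joint_pos'].round(2))
a=cam('wrist');b=cam('scene')
i=np.hstack([cv2.resize(a['image'],(400,300)),cv2.resize(b['image'][190:370,160:400],(400,300))]);cv2.imwrite('pics/p6.png',i[...,::-1])
```

```text
[0.43614303 0.03797118 0.05906039] [-0.39175728  0.24188485  0.1804787 ] [-0.1   0.19 -0.57  0.82  0.    1.75]
```

View pics/p6.png

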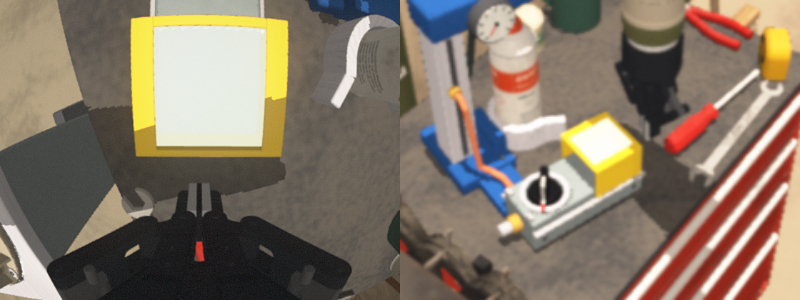

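Call:
step_arm(deltas=[[4,-1,0,0,0,0,-1],[2.8,9.6,0,0,0,0,-1],[2.8,9.6,0,0,0,0,-1],[2.8,9.6,0,0,0,0,-1],[2.8,9.6,0,0,0,0,-1]])

```text
clock: 19.0
tcp_pos: [0.4563, 0.0759, 0.0642]
orientation: [0.0, 0.799, 0.601, -0.0]
wrist_force: [0.3, -1.6, 1.0]
finger_gap: 0.0002
grip_force: 1.0
```

Call:
step_arm(deltas=[[2.8,9.6,0,0,0,0,-1],[2.8,9.6,0,0,0,0,-1],[2.8,9.6,0,0,0,0,-1],[2.8,9.6,0,0,0,0,-1],[2.8,9.6,0,0,0,0,-1]])

```text
clock: 19.5
tcp_pos: [0.4693, 0.124, 0.0633]
orientation: [-0.001, 0.799, 0.601, -0.001]
wrist_force: [-0.4, -2.5, 0.6]
finger_gap: -0.0002
grip_force: 1.0
```

Call:
step_arm(deltas=[[1.4,4.8,0,0,0,0,-1],[1.4,4.8,0,0,0,0,-1]])

```text
clock: 19.7
tcp_pos: [0.472, 0.1333, 0.0632]
orientation: [-0.001, 0.799, 0.601, -0.001]
wrist_force: [0.3, -1.9, 1.0]
finger_gap: -0.0001
grip_force: 0.8
```

Call:
step_arm(deltas=[[0.8,2.9,0,0,0,0,-1],[0.8,2.9,0,0,0,0,-1],[0.6,1.9,0,0,0,0,-1]])

```text
clock: 20.0
tcp_pos: [0.4741, 0.1405, 0.0632]
orientation: [-0.001, 0.799, 0.601, -0.001]
wrist_force: [0.4, -1.9, 0.1]
finger_gap: -0.0003
grip_force: 0.8
```

Call:
step_arm(deltas=[[0.6,1.9,0,0,0,0,-1],[0.6,1.9,0,0,0,0,-1]])

```text
clock: 20.2
tcp_pos: [0.4751, 0.1442, 0.0632]
orientation: [-0.001, 0.799, 0.601, -0.001]
wrist_force: [-0.6, -1.4, -0.3]
finger_gap: -0.0002
grip_force: 0.8
```

Call:
step_arm(deltas=[[0.6,1.9,0,0,0,0,-1],[0.6,1.9,0,0,0,0,-1]])

```text
clock: 20.4
tcp_pos: [0.4759, 0.147, 0.0632]
orientation: [-0.0, 0.799, 0.601, -0.002]
wrist_force: [-4.0, -10.8, 4.3]
finger_gap: -0.0001
grip_force: 5.6
```

Call:
step_arm(deltas=[[0.3,1,0,0,0,0,-1],[0,0,0,0,0,0,-1]])

```text
clock: 20.6
tcp_pos: [0.476, 0.147, 0.0632]
orientation: [0.001, 0.799, 0.601, -0.003]
wrist_force: [-3.3, -9.7, 3.8]
finger_gap: 0.0002
grip_force: 5.2
```

Call:
step_arm(deltas=[[-1.4,-4.8,0,0,0,0,-1],[-6,-20,0,0,0,0,-1],[-8,-30,10,0,0,0,-1],[-8,-30,40,0,0,0,-1],[-8,-30,45,0,0,0,-1]])

```text
clock: 21.1
tcp_pos: [0.4452, 0.0367, 0.1541]
orientation: [-0.002, 0.799, 0.601, -0.001]
wrist_force: [2.1, -0.1, 0.5]
finger_gap: -0.0002
grip_force: 0.0
```

Call:
step_arm(deltas=[[0,-40,45,0,0,0,-1],[0,-40,40,0,0,0,-1],[0,-40,30,0,0,0,-1],[0,-20,0,0,0,0,-1],[0,0,0,0,0,0,-1]])

```text
clock: 21.6
tcp_pos: [0.4476, -0.0938, 0.2579]
orientation: [0.001, 0.8, 0.6, 0.0]
wrist_force: [0.3, 0.3, -0.1]
finger_gap: 0.0
grip_force: 0.0
```

```bash
python3 - <<'E'
from h import *
s=get_state();print(s['tcp_pos'],s['clock'])
a=cam('top');b=cam('scene')
c=lambda i:cv2.resize(i,(400,300),interpolation=cv2.INTER_CUBIC)
i=np.hstack([c(a['image'][135:270,170:350]),c(b['image'][160:340,160:400])]);cv2.imwrite('pics/p7.png',i[...,::-1])
P=cloud(a);X,Y,Z=np.moveaxis(P,-1,0);m=(abs(Z-.089)<.006)&(X>.38)&(X<.57)&(Y>.05)&(Y<.3);print('guard',cv2.minAreaRect((P[m][:,:2]*1000).astype(np.float32)))
E
python3 can.py
```

```text
[ 0.44755373 -0.09379854  0.25793408] 21.6
guard ((487.3419494628906, 191.82437133789062), (73.14734649658203, 77.91738891601562), 73.8359375)
tcp [ 0.44629789 -0.09127599  0.2564689 ] stand -0.11427077802831195 -0.22446560708981264 [-0.24250606 -0.01051753 -0.30237151]
scene cap 39 [0.6065 0.0948 0.195 ] stand -0.0115 -0.0014
wall 0 [0. 0.] 0.0 stand -0.5684526000000001 -0.2597217
```

View pics/p7.png

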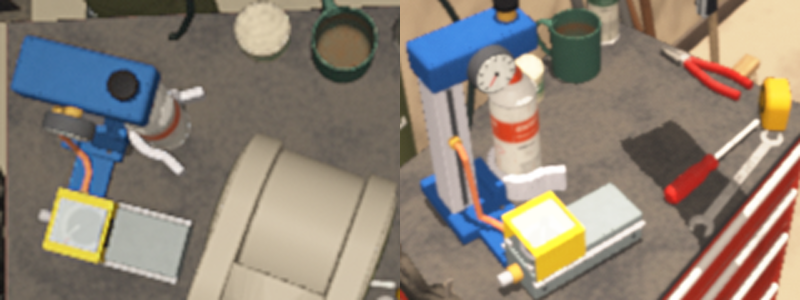

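The guard covers the knob, having travelled 88.8 mm to its stop. The can stands upright in the nest, and nothing else has moved.

```bash
python3 -c "
from workcell import *
print(hand_in())"
```

```text
the job is handed in; nothing more can be done
None
```

The job is handed in: the can stands upright and fully back in the nest, the pointer was measured within about 0.5° of the red tab before it was covered, and the guard is at its stop over the knob; no other object was disturbed.

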